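# Gauge a conveyor roller in the bench snap gauge

## Robot

A 7-joint arm with a two-finger parallel gripper is mounted at the origin on a cart in front of the work surface, level with it; the furniture and walls round the work are solid. World frame = base frame: x ahead of the robot, y to its left, z up, the work surface at z = 0. Lengths are in m, angles in rad, forces in N, time in s.
With the tool pointing down it reaches from about 0.35 to 0.9 m from the base axis. Payload 7.2 kg.
Tool frame: the origin (TCP) lies between the finger pads; the fingertips stand 14 mm ahead of it and the grasp point (between the pads) lies 5 mm behind it; z points along the fingers, y is the direction in which the jaws open and shut (so a half turn about z gives the same grasp; the last joint's range is limited). The gripper opens to 85 mm and grips with 20 to 120 N. Pads are 22 mm wide; open, the fingers measure 114 mm over their backs; the gripper's body (76 mm by 85 mm) begins 54 mm behind the grasp point. The pads swing forward as they close: fully open they stand 13 mm farther back than shut.
Start: joints at [-1.211, 0.411, -0.013, 1.596, 0.006, 1.134, -0.082], TCP at [0.259, 0.569, 0.245] pointing down, gripper open.
Joint ranges: [-2.95, 2.95], [-0.29, 1.99], [-1.47, 1.44], [0.14, 2.54], [-1.03, 4.17], [0.13, 1.85], [-2.86, 2.86]. Speed limits (rad/s): [2.39, 2.39, 3.01, 3.01, 3.14, 3.14, 3.14].

## Interface

Orientations are given as a rotation vector (axis times angle).
In Python, from rig import ctrl gives the robot as it stands.
- The arm moves only by the shell command python3 -m jog 'ROWS'. ROWS is a JSON object of lists of equal length, an entry for each row: "translation": the shift along the tool's x, y, z in m, a list of three; "yaw": the turn about the tool's z in rad; "hand": the closure, from 0 (fully open) to 1 (shut). A call has exactly 5 rows; each row shifts and turns the pose as measured when the row begins, along the tool's axes as they then stand; what a row does not reach is not made up. A row lasts 1/8 s, in which the tool goes at most 62.5 mm and 10.7 degrees, less where a joint would pass 70% of its speed; a pose out of reach is approached as far as the arm can. A call with a gripper value outside its range is refused whole. The fingers move at their own pace and stop on an object; the grip force is fixed at half the most. Time passes only in rows, so rows that do not move let the fingers close, or fill a call up. It gives the time, the measured TCP pose, the force and the opening at its end, in the units of the state.
- ctrl.get_state(): the state, without advancing time (a new reading comes with each control period).
- ctrl.camera(name): name is "side" or "top"; returns the picture (480x640x3 uint8, red, green, blue); there is no depth.
- ctrl.camera_model(name): a dict with "mtx" (3x3 intrinsics, pixels), "pose" (4x4, takes a point from camera to world coordinates). Camera axes: x right, y down, z forward; pixel columns grow to the right and rows downward; lengths in m; the calibration is good to about 2 mm. A picture is of the moment at which its call begins. camera_model takes no time and is no camera call.
- ctrl.hand_in(): hands the job in, once; it reports no verdict.
Trained networks look in the newest picture that a camera, given by its name, has taken for a name from the list of things; names that differ only in an ending like _2 or _b are one class to them, and where a whole thing is asked for, a point or a joint stands for the part that bears it (a point fixed in the world has none). Each returns a list of dicts, best first, with "conf" (0 to 1); they miss things now and then, are a little off and sometimes report something else, mostly with a low value. They report only what shows in the picture. A call takes as long as a camera call. They do not tell look-alikes from the thing itself.
- ctrl.boxes_of(camera, name): "point" ([column, row] in pixels, amid what is visible of it).
- ctrl.cut_out(camera, name): "pixels" (480x640 bool, what is visible of it) and "point" ([column, row] in pixels, amid what is visible of it).
The state is a dict: "t": time; "qpos": joint angles; "joint_velocities": joint speeds; "tau": joint torques, N m; "tool_pos": TCP position; "eef_rot": TCP orientation; "ft_force": force on the tool from outside, world axes, zero at the start; "moment": the same for the moment, N m; "opening": opening from 0.0 (shut) to 1.0 (fully open).
Only numpy, scipy, OpenCV 4.12 (cv2) and the standard library are available. Lean on these libraries where they do the work, as an engineer would, in place of code of your own. Each camera call takes 0.05 s, during which the arm holds its last target. There are 200 camera calls.

## Task

Gauge the turned roller: stand it, thick end down as it is now, on the bed of the bench gauge, on the line between the sliding jaw and the anvil. Then slide the jaw gently against it until the roller bears on the anvil and the dial's pointer stands between the two raised marks, never running it to the end of its sweep. Last, lock the jaw by turning the bar knob on its carriage clockwise until it stands across the rail, with the pointer still between the marks; leave the roller so, and do not disturb the other things or tip the roller over.

Things in the scene. Friction and masses are not known exactly. Their poses are not given: they have to be found in the camera images.
- roller: Turned aluminium roller, about 0.4 kg, 104 mm tall, standing upright: thick foot 50 mm diameter from 0 to 64 mm height, collar 36 mm diameter to 67 mm, then a journal of 32 mm diameter from 68 to 104 mm, good to grip from above. Origin: centre of its underside; z along its axis, up.
- gauge: Bench snap gauge bolted to the table: grey base plate 160 mm (x) by 295 mm (y), its top (the bed) at z = 12 mm. Origin: on the table, mid-plate; x points to the rail side (away from the robot), y from the jaw to the anvil. Roller, jaw and anvil meet on the measuring line x = -20 mm, parallel to y. Rail along y at x = 45 mm, 24 mm wide, top z = 40 mm.
- anvil_rest (a point): Where the centre of the sprung anvil's face is when free: gauge (-20, 85, 38) mm, fixed in the gauge. The anvil is a steel disc of 32 mm diameter facing the jaw (gauge -y); 18 mm behind its face stands a grey block 60 mm high, with a dial of 68 mm diameter above it at gauge (52, 118) mm, 110 mm high, tilted to the robot.
- jaw (a joint): Travel of the sliding jaw in m towards the anvil (gauge +y), 0 fully open to 0.13; the jaw's face lies at gauge y = -75 mm + travel. It starts somewhere from 0 to 0.05. Stays where it is left; needs about 7 N to slide, plus the anvil's spring.
- jaw_face (a point): Centre of the sliding jaw's flat measuring face, 37 mm above the table. The jaw is a steel plate 70 mm wide (gauge x from -55 to +15 mm), 16 mm thick, from 14 to 60 mm above the table. Its axes are the gauge's.
- jaw_back (a point): Point on the back of the same jaw plate (16 mm behind the face, at the measuring line, 45 mm above the table): push here towards gauge +y. The carriage block, 60 x 60 mm and 56 mm high, begins 35 mm from here in +x and reaches 44 mm farther back.
- anvil (a joint): How far the sprung anvil is pressed in, in m: 0 free, 0.012 at its stop; spring 0.8 N per mm. The dial's pointer turns clockwise 0.15 rad per mm of it; the two raised marks stand at 2 mm and 8 mm.
- knob (a joint): Clamp knob on the jaw's carriage, in rad: 0 free (bar in line with the rail, along gauge y), grows clockwise seen from above to its stop at 1.4 (bar across the rail): locked from 1.0 on.
- knob_grip (a point): Middle of the black knob's bar grip, on its upright axis, 76 mm above the table; the bar is 48 mm long, 13 mm wide, 22 mm high (top 87 mm above the table). Its y axis runs along the bar.
- grease_tin: Bystander: flat tin with green lid, 68 mm diameter, 30 mm high. Origin: centre of the underside.
- bottle: Bystander: brown bottle with green cap, 48 mm diameter, 80 mm high. Origin: centre of the underside.
- torch: Bystander: black hand torch lying near the front edge of the table, 130 mm long, 37 mm thick. Origin: centre of the underside.
- tape_roll: Bystander: roll of brown tape lying flat, 104 mm diameter, 48 mm high. Origin: centre of the underside.
Things that resemble listed ones, but are neither listed nor needed, are in the scene too. Of the things that look like the roller, the smaller one is meant.

How it is judged:
On the way, in this order (a step that is already met when the one before it is completed fails the run):
1. the roller stands upright on the gauge's bed, within 14 mm of the measuring line, between jaw and anvil (x of roller in the frame of gauge between -0.034 and -0.006 m and z of roller in the frame of gauge between 0.008 and 0.017 m and angle between roller's own z axis and vertical below 0.06 rad and y of roller in the frame of gauge between -0.01 and 0.066 m), for 0.2 s.
2. with the knob still free (under 0.6 rad), the jaw presses the roller on the anvil until the pointer stands between the marks (x of roller in the frame of gauge between -0.034 and -0.006 m and z of roller in the frame of gauge between 0.008 and 0.017 m and angle between roller's own z axis and vertical below 0.06 rad and value of joint anvil between 0.002 and 0.008 m and contact force between each of jaw, anvil and roller above 0.5 N and value of joint knob below 0.6 rad), for 0.2 s.
3. the knob is turned to locked with the pointer between the marks (value of joint anvil between 0.002 and 0.008 m and value of joint knob above 1 rad), for 0.2 s.
At the end, for the whole second after the job is handed in: The roller stands upright (within 0.06 rad) and at rest on the bed, within 14 mm of the measuring line, held between jaw and anvil (over 0.5 N on each), the anvil pressed in 2 to 8 mm (pointer between the marks), the knob turned to 1.0 rad or more (all of step 3 and x of roller in the frame of gauge between -0.034 and -0.006 m and z of roller in the frame of gauge between 0.008 and 0.017 m and angle between roller's own z axis and vertical below 0.06 rad and contact force between each of jaw, anvil and roller above 0.5 N and linear speed of roller below 0.01 m/s); the robot touches nothing.
It fails at once if the pointer is run to the end of its sweep (anvil pressed in over 11 mm) (value of joint anvil above 0.011 m).
It fails at once if the roller is tipped over (angle between roller's own z axis and vertical above 0.6 rad).
It fails at once if a bystander is moved by more than 30 mm (distance of any of grease_tin, bottle, torch, tape_roll from where it was at the start of the episode above 0.03 m).
It also fails if it takes over 64 s, if anything falls off the work surface, if the arm or the gripper's body presses on something with over 40 N, if the wrist force passes 120 N, or if a joint passes its speed limit or range.

## Working session

There is one attempt and no reset: what is moved stays moved. The work goes in short steps, Python scripts to look and compute and a shell command to move; the robot and the scene stay as the last step left them, time stands still between calls to the robot, and variables do not carry over. Pictures are saved under pics/ and viewed, about 8 in all and at most 12, crops included, and the job is handed in when it is done.

```bash
ls; mkdir -p pics; cat > h.py <<'E'
import numpy as np, cv2
from rig import ctrl
from scipy.spatial.transform import Rotation as R
def snap(c,fn=None,crop=None,scale=1):
    im=ctrl.camera(c)
    if fn:
        o=im[:,:,::-1]
        if crop: o=o[crop[1]:crop[3],crop[0]:crop[2]]
        o=cv2.resize(o,None,fx=scale,fy=scale,interpolation=cv2.INTER_CUBIC)
        cv2.imwrite('pics/'+fn,o)
    return im
def ray(c,p):
    m=ctrl.camera_model(c);K=np.array(m['mtx']);T=np.array(m['pose'])
    d=T[:3,:3]@np.linalg.inv(K)@np.array([p[0],p[1],1.]);return T[:3,3],d
def at(c,p,z):
    o,d=ray(c,p);return o+d*(z-o[2])/d[2]
def px(c,P):
    m=ctrl.camera_model(c);K=np.array(m['mtx']);T=np.array(m['pose'])
    q=K@(T[:3,:3].T@(np.array(P)-T[:3,3]));return q[:2]/q[2]
E
python3 - <<'E'
from h import *
np.set_printoptions(precision=4,suppress=True)
s=ctrl.get_state();print(s)
a=snap('side','s0.png');b=snap('top','t0.png')
for c in('side','top'):
    print(c,np.array(ctrl.camera_model(c)['pose']))
    for n in ['roller','gauge','jaw','knob','anvil','grease_tin','bottle','torch','tape_roll','jaw_face','jaw_back','knob_grip','anvil_rest']:
        try: print(c,n,[(np.round(d['point'],1).tolist(),round(d['conf'],2)) for d in ctrl.boxes_of(c,n)][:4])
        except Exception as e: print(n,e)
E
```

```text
pics
{'t': 0.0, 'qpos': array([-1.2112,  0.4119, -0.0127,  1.597 ,  0.0056,  1.1343, -0.0822]), 'joint_velocities': array([-0.0025,  0.0017, -0.0003, -0.0009,  0.0008,  0.0007,  0.0013]), 'tau': array([ -0.0005, -60.0608,   0.6815, -29.9412,   0.0136,   0.0108,
        -0.    ]), 'tool_pos': array([0.2591, 0.5682, 0.2444]), 'eef_rot': array([-0.6667, -3.0698,  0.0026]), 'ft_force': array([0.1077, 0.3013, 0.065 ]), 'moment': array([ 0.0433,  0.0269, -0.0065]), 'opening': 0.9995979633538405}
side [[ 0.8143 -0.3324  0.4759 -0.1018]
 [-0.5804 -0.4554  0.6751 -0.9819]
 [-0.0077 -0.8259 -0.5637  0.8823]
 [ 0.      0.      0.      1.    ]]
side roller [([310.9, 308.1], 0.79), ([296.0, 280.7], 0.55)]
side gauge [([266.9, 229.9], 0.82)]
side jaw [([278.7, 224.4], 0.94)]
side knob [([285.7, 221.3], 0.7)]
side anvil []
side grease_tin [([348.1, 376.4], 0.94)]
side bottle [([402.8, 333.2], 0.94)]
side torch [([268.9, 301.8], 0.96)]
side tape_roll [([302.9, 191.8], 0.94), ([346.5, 373.8], 0.45)]
side jaw_face [([276.8, 228.0], 0.67), ([303.1, 190.6], 0.5)]
side jaw_back [([279.5, 224.6], 0.71)]
s
[... 217 characters left out ...]
8 -0.9824  1.2964]
 [ 0.      0.      0.      1.    ]]
top roller [([372.5, 295.1], 0.65), ([337.8, 284.3], 0.58)]
top gauge [([231.7, 253.9], 0.61)]
top jaw [([247.3, 249.6], 0.94), ([427.6, 303.6], 0.23)]
top knob [([252.8, 242.9], 0.64)]
top anvil [([200.6, 254.7], 0.44)]
top grease_tin [([232.9, 259.0], 0.62), ([428.2, 304.8], 0.56)]
top bottle [([434.2, 259.4], 0.67), ([335.8, 282.8], 0.49), ([251.4, 241.8], 0.45)]
top torch [([325.2, 310.5], 0.73)]
top tape_roll [([210.1, 193.1], 0.77), ([234.1, 254.2], 0.47)]
top jaw_face [([251.7, 248.4], 0.78)]
top jaw_back [([244.8, 250.0], 0.92)]
top knob_grip [([251.4, 244.5], 0.56), ([232.8, 255.9], 0.43)]
top anvil_rest [([232.5, 258.5], 0.62)]
```

```bash
python3 - <<'E'
import cv2,numpy as np
s=cv2.imread('pics/s0.png');t=cv2.imread('pics/t0.png')
a=cv2.resize(s[150:410,210:460],None,fx=2.2,fy=2.2,interpolation=3)[:572,:]
b=cv2.resize(t[170:350,160:460],None,fx=2.6,fy=2.6,interpolation=3)
cv2.imwrite('pics/s0c.png',a);cv2.imwrite('pics/t0c.png',b);print(a.shape,b.shape)
E
```

```text
(572, 550, 3) (468, 780, 3)
```

View pics/s0c.png

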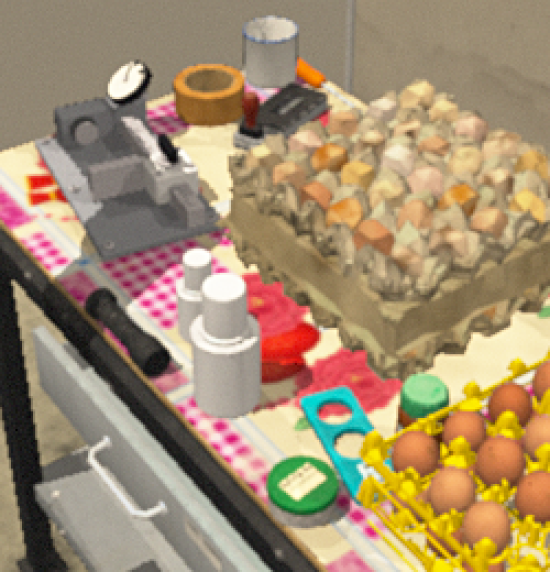

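View pics/t0c.png

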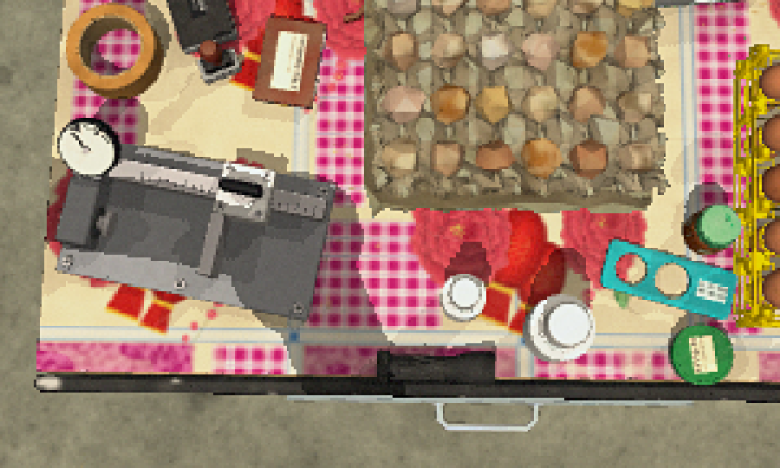

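The rollers look alike. The big one is at side (312,307) / top (376,295), and the small one is at side (299,281) / top (339,283). The white cup at the back of the side view is not a roller. I choose the small one, and check it and the gauge close up.

```bash
python3 - <<'E'
from h import *
np.set_printoptions(precision=4,suppress=True)
t=cv2.imread('pics/t0.png');
g=cv2.resize(t[210:300,170:300],None,fx=6,fy=6,interpolation=3)
r=cv2.resize(t[265:310,325:400],None,fx=6,fy=6,interpolation=3)
cv2.imwrite('pics/g0.png',g)
snap('top');snap('side')
m=ctrl.cut_out('top','gauge')
for d in m: print('gauge',d['conf'],d['point'],d['pixels'].sum())
G=m[0]['pixels'].astype(np.uint8)
rr=cv2.minAreaRect(np.argwhere(G)[:,::-1].astype(np.float32));print(rr)
np.save('G.npy',G)
for c in('top','side'):
  for d in ctrl.cut_out(c,'roller'):
    ys,xs=np.nonzero(d['pixels']);print(c,d['conf'],d['point'],xs.min(),xs.max(),ys.min(),ys.max())
# white segmentation in top
for c,(x0,y0,x1,y1) in {'top':(325,265,400,312),'side':(280,255,340,345)}.items():
  im=cv2.imread('pics/%s0.png'%c[0])[y0:y1,x0:x1]
  h=cv2.cvtColor(im,cv2.COLOR_BGR2HSV);w=((h[:,:,1]<50)&(h[:,:,2]>195)).astype(np.uint8)
  n,l,st,ce=cv2.connectedComponentsWithStats(w)
  for k in range(1,n):
    if st[k,4]>40: print(c,st[k]+[x0,y0,0,0,0],ce[k]+[x0,y0])
for z in(0,.104): print(z,at('top',(338.5,282.7),z))
print(at('side',(299,267),.104))
print(ctrl.camera_model('top')['mtx'])
E
```

```text
gauge 0.87 [233.2, 254.6] 5667
((230.755615234375, 254.05897521972656), (108.9819107055664, 60.936927795410156), 12.994616508483887)
top 0.75 [373.3, 296.6] 361 388 283 309
top 0.67 [335.1, 284.2] 328 346 275 293
side 0.94 [311.2, 308.6] 296 327 273 339
side 0.67 [296.1, 279.9] 290 305 263 305
top [328 277  19  15 181] [337.6575 283.9337]
top [364 285  36  24 415] [378.2699 297.188 ]
top [325 297  34   6 145] [340.7241 299.3241]
side [293 263  15  10 100] [298.99 266.89]
side [287 272  35  16 323] [306.3498 280.7957]
side [296 293  31  18 240] [307.625  304.0792]
side [280 295  19  39 214] [290.3505 315.9206]
side [314 339  14   6  59] [320.1017 341.9831]
0 [ 0.4449 -0.0971  0.    ]
0.104 [ 0.436  -0.0932  0.104 ]
[ 0.4369 -0.0981  0.104 ]
[[434.5391   0.     318.4489]
 [  0.     434.5391 237.5054]
 [  0.       0.       1.    ]]
```

View pics/g0.png

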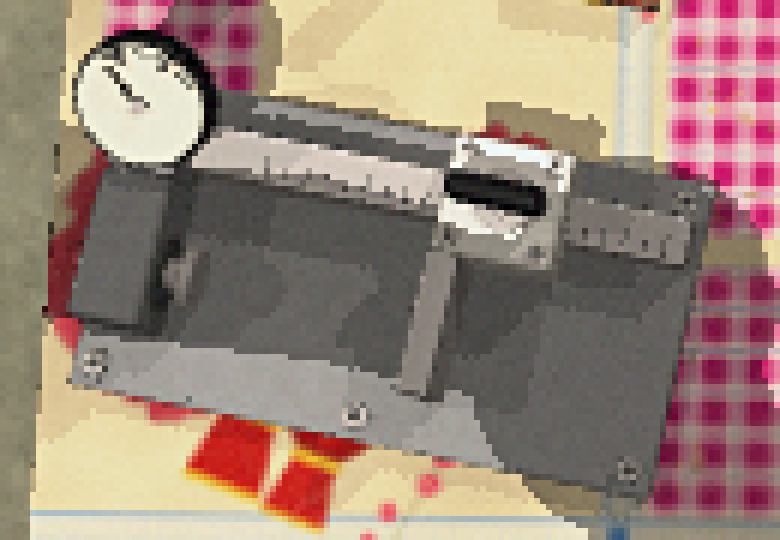

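```bash
cat >> h.py <<'E'
def g2w(g,p):
    c,s=np.cos(g[2]),np.sin(g[2]);return np.array([g[0]+c*p[0]-s*p[1],g[1]+s*p[0]+c*p[1],p[2]])
def w2g(g,p):
    c,s=np.cos(g[2]),np.sin(g[2]);d=np.array(p)-[g[0],g[1],0];return np.array([c*d[0]+s*d[1],-s*d[0]+c*d[1],d[2]])
E
python3 - <<'E'
from h import *
from scipy.optimize import least_squares
np.set_printoptions(precision=4,suppress=True)
f=lambda x,y:np.array([170+x/6-.4,210+y/6-.4])
ob=[((-.08,.1475,.012),f(70,382)),((-.08,-.1475,.012),f(645,502)),((.08,-.1475,.012),f(712,187)),((.052,.118,.110),f(141,103))]
for o in (ob,ob[:3]):
  r=least_squares(lambda g:np.concatenate([px('top',g2w(g,p))-q for p,q in o]),[.5,.15,-.2]);print(r.x,r.fun)
  g=r.x
  print('knob',w2g(g,at('top',f(495,192),.087)),'jaw front corner face/back',w2g(g,at('top',f(400,388),.06)),w2g(g,at('top',f(436,394),.06)),'anvil',w2g(g,at('top',f(197,272),.05)))
  print('knob ends',w2g(g,at('top',f(446,185),.087)),w2g(g,at('top',f(545,202),.087)))
  for P in ((.052,.118,.11),(-.08,-.1475,.012),(.045,-.04,.087)): print('side px',px('side',g2w(g,P)))
  np.save('g.npy',g)
  break
s=cv2.imread('pics/s0.png');
r=cv2.resize(s[165:275,220:320],None,fx=5.4,fy=5.4,interpolation=3)
cv2.imwrite('pics/sg.png',r)
E
```

```text
[ 0.5156  0.2117 -0.1862] [-0.4648  0.3508  0.6691  0.243   1.0173  0.2345 -1.1496 -0.8629]
knob [ 0.0452 -0.0529  0.087 ] jaw front corner face/back [-0.0521 -0.0248  0.06  ] [-0.0515 -0.0423  0.06  ] anvil [-0.0163  0.0869  0.05  ]
knob ends [ 0.0439 -0.0294  0.087 ] [ 0.0452 -0.0771  0.087 ]
side px [265.69   179.5986]
side px [254.6681 265.355 ]
side px [282.8145 211.4623]
```

View pics/sg.png

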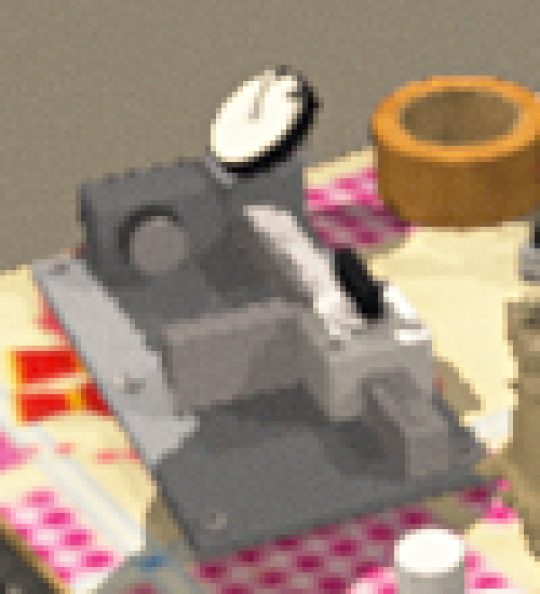

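The close crops show the gauge with the dial at top crop (141,103) and the jaw plate at about (420,325). The bar knob at (495,192) lies along the rail. The side view agrees roughly, apart from the dial's row, so I refine the gauge and roller fit using both views.

```bash
python3 - <<'E'
from h import *
from scipy.optimize import least_squares
np.set_printoptions(precision=4,suppress=True)
f=lambda x,y:np.array([170+x/6-.4,210+y/6-.4]); h=lambda x,y:np.array([220+x/5.4-.4,165+y/5.4-.4])
top=[((-.08,.1475,.012),f(70,382)),((-.08,-.1475,.012),f(645,502)),((.08,-.1475,.012),f(712,187))]
side=[((-.08,.1475,.012),h(35,262)),((-.08,-.1475,.012),h(195,548)),((.08,-.1475,.012),h(500,468))]
res=lambda g:np.concatenate([px('top',g2w(g,p))-q for p,q in top]+[px('side',g2w(g,p))-q for p,q in side])
r=least_squares(res,[.5,.15,-.2],loss='soft_l1');g=r.x;print(g);print(res(g).reshape(-1,2))
print('knob top',w2g(g,at('top',f(495,192),.087)),'side',w2g(g,at('side',h(360,278),.087)))
print('jawface top',w2g(g,at('top',f(400,388),.06)),w2g(g,at('top',f(436,394),.06)))
print('jaw side, top back-corner',w2g(g,at('side',h(170,342),.06)),'anvil face side',w2g(g,at('side',h(160,243),.038)),'top',w2g(g,at('top',f(197,275),.05)))
def tri(a,b):
    A=[];B=[]
    for c,p in(('top',a),('side',b)):
        o,d=ray(c,p);d/=np.linalg.norm(d);M=np.eye(3)-np.outer(d,d);A.append(M);B.append(M@o)
    return np.linalg.lstsq(np.vstack(A),np.hstack(B),rcond=None)[0]
print('dial',w2g(g,tri(f(141,103),h(258,120))))
print('roller tri',tri((338.3,283),(299.8,267)))
np.save('g.npy',g)
P=np.array([.437,-.095,0])
for z,rad in((0,.025),(.064,.025),(.104,.016)):
  print(z,px('top',P+[0,0,z]),px('side',P+[0,0,z]),px('side',P+[0,0,z]-[rad*.6,rad*.8,0]))
for n,l in(('roller',(-.02,.035,.012)),('jawback',(-.02,-.042,.045))): print(n,g2w(g,l))
Rm=R.from_rotvec(ctrl.get_state()['eef_rot']).as_matrix();print(Rm)
E
```

```text
[ 0.5178  0.2099 -0.1914]
[[ 0.1156 -0.6726]
 [ 1.0974 -0.2781]
 [ 1.7078 -0.2086]
 [-1.1599 -0.3366]
 [-0.308  -0.7099]
 [-1.1302 -0.7451]]
knob top [ 0.043  -0.0513  0.087 ] side [ 0.0426 -0.0655  0.087 ]
jawface top [-0.0545 -0.0238  0.06  ] [-0.0538 -0.0412  0.06  ]
jaw side, top back-corner [-0.0531 -0.0408  0.06  ] anvil face side [-0.0182  0.0914  0.038 ] top [-0.0207  0.0877  0.05  ]
dial [0.0526 0.1251 0.0817]
roller tri [ 0.4381 -0.0942  0.1005]
0 [337.7683 285.3441] [299.9177 300.1032] [299.2326 306.8266]
0.064 [338.5958 283.5648] [298.9433 279.6884] [298.2236 286.2738]
0.104 [339.1574 282.3573] [298.3067 266.351 ] [297.8341 270.4779]
roller [0.5048 0.2481 0.012 ]
jawback [0.4902 0.1725 0.045 ]
[[-0.9099  0.4148 -0.    ]
 [ 0.4148  0.9099  0.    ]
 [ 0.      0.     -1.    ]]
```

The fit is consistent: gauge at (0.518, 0.210), yaw −0.191, and small roller at (0.437, −0.095), 104 mm high. Its predicted outline matches both views, so I start moving.

```bash
python3 -m jog '{"translation":[[-0.036,-0.044,0],[-0.036,-0.044,0],[-0.036,-0.044,0],[-0.036,-0.044,0],[-0.036,-0.044,0]],"yaw":[0,0,0,0,0],"hand":[0,0,0,0,0]}'; python3 -m jog '{"translation":[[-0.036,-0.044,0],[-0.036,-0.044,0],[-0.036,-0.044,0],[-0.036,-0.044,0],[-0.036,-0.044,0]],"yaw":[0,0,0,0,0],"hand":[0,0,0,0,0]}'; python3 -m jog '{"translation":[[0,0,0],[0,0,0],[0,0,0],[0,0,0],[0,0,0]],"yaw":[0.18,0.18,0.18,0.18,0.18],"hand":[0,0,0,0,0]}'
cat > where.py <<'E'
import sys
from h import *
np.set_printoptions(precision=4,suppress=True)
def where(t=None,head=-11.0):
    s=ctrl.get_state();M=R.from_rotvec(s['eef_rot']).as_matrix();g=np.load('g.npy')
    hd=np.degrees(np.arctan2(M[1,1],M[0,1]))
    print('t',s['t'],'tcp',s['tool_pos'],'gauge',w2g(g,s['tool_pos']),'yhead',hd,'q7',s['qpos'][6],'F',s['ft_force'],'Fg',w2g([0,0,g[2]],s['ft_force']),'open',s['opening'])
    print('yaw needed',np.radians((hd-head+180)%360-180))
    if t is not None: print('tool shift',M.T@(np.array(t)-s['tool_pos']))
if __name__=='__main__': where(eval(sys.argv[1]) if len(sys.argv)>1 else None)
E
python3 where.py '[.437,-.0945,.2]'
```

```text
t: 2.28
tool_pos: [0.3323, 0.2903, 0.2442]
eef_rot: [-0.656, -3.072, -0.003]
ft_force: [0.9, -0.4, 1.1]
opening: 1.002
t: 2.9
tool_pos: [0.4086, 0.007, 0.2453]
eef_rot: [0.655, 3.068, 0.012]
ft_force: [0.5, 1.1, 0.1]
opening: 1.001
t: 3.52
tool_pos: [0.4095, 0.0015, 0.2466]
eef_rot: [1.967, 2.446, 0.018]
ft_force: [-0.6, -0.6, 0.3]
opening: 0.998
t 3.525 tcp [0.4095 0.0015 0.2466] gauge [-0.0666 -0.2252  0.2466] yhead 12.37205459145648 q7 0.11474087079985953 F [-0.6185 -0.5517  0.3112] Fg [-0.5022 -0.6593  0.3112] open 0.998214471592859
yaw needed 0.40791930557677364
tool shift [-0.0999  0.0058  0.0462]
```

```bash
python3 -m jog '{"translation":[[0,0,0],[0,0,0],[0,0,0],[-0.05,0.003,0],[-0.05,0.003,0]],"yaw":[0.14,0.14,0.13,0,0],"hand":[0,0,0,0,0]}'; python3 where.py '[.437,-.0945,.2]'
```

```text
t: 4.15
tool_pos: [0.3957, -0.0968, 0.2467]
eef_rot: [2.435, 1.982, 0.023]
ft_force: [0.7, 0.0, 0.5]
opening: 1.002
t 4.15 tcp [ 0.3957 -0.0968  0.2467] gauge [-0.0615 -0.3243  0.2467] yhead -11.70721269675527 q7 -0.0595614183340412 F [0.7359 0.0128 0.5365] Fg [0.72   0.1526 0.5365] open 1.0022147843778066
yaw needed -0.012343190070287814
tool shift [0.0101 0.0395 0.0472]
```

```bash
python3 -m jog '{"translation":[[0.01,0.04,0],[0,0,0.03],[0,0,0.02],[0,0,0],[0,0,0]],"yaw":[0,0,0,0,0],"hand":[0,0,0,0,0]}'; python3 where.py '[.437,-.0945,.086]'; python3 - <<'E'
from h import *
a=snap('side');b=snap('top')
o=np.hstack([cv2.resize(a[200:350,230:380],(600,600)[::-1],interpolation=3)[:, :],]);
A=cv2.resize(a[210:330,240:360],(400,400),interpolation=3);B=cv2.resize(b[225:345,280:400],(400,400),interpolation=3)
cv2.imwrite('pics/pre.png',np.hstack([A,B])[:,:,::-1])
E
```

```text
t: 4.78
tool_pos: [0.4392, -0.0992, 0.1984]
eef_rot: [2.44, 1.972, 0.03]
ft_force: [-0.3, -0.6, -0.3]
opening: 0.999
t 4.775 tcp [ 0.4392 -0.0992  0.1984] gauge [-0.0184 -0.3184  0.1984] yhead -12.12339036218941 q7 0.04755850549430626 F [-0.2659 -0.5747 -0.2981] Fg [-0.1517 -0.6148 -0.2981] open 0.9989942535958379
yaw needed -0.019606860605376846
tool shift [ 0.0028 -0.0048  0.1123]
```

View pics/pre.png

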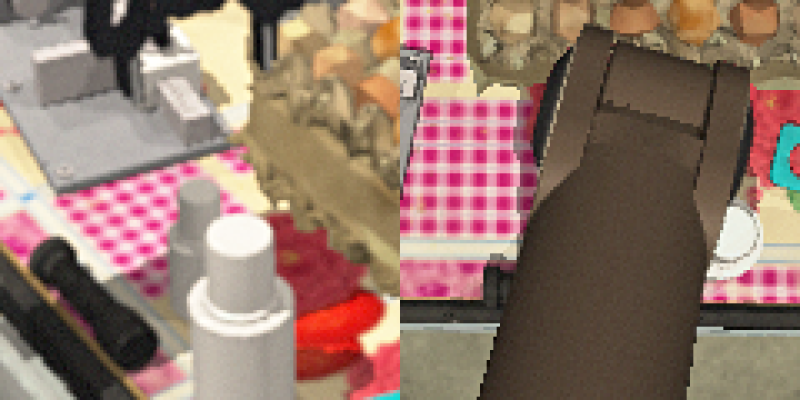

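The side crop (195,190) shows the small roller clear below, with the fingers on either side of it. The big one stands clear in front at (240,260). I descend on the small one.

```bash
python3 -m jog '{"translation":[[0.003,-0.005,0.02],[0,0,0.03],[0,0,0.03],[0,0,0.02],[0,0,0]],"yaw":[0,0,0,0,0],"hand":[0,0,0,0,0]}'; python3 where.py '[.437,-.0945,.086]'
```

```text
t: 5.5
tool_pos: [0.4407, -0.0933, 0.1003]
eef_rot: [2.434, 1.971, 0.044]
ft_force: [0.4, -0.2, 0.3]
opening: 1.002
t 5.5 tcp [ 0.4407 -0.0933  0.1003] gauge [-0.018  -0.3123  0.1003] yhead -12.01025749911992 q7 0.19242435205997474 F [ 0.3859 -0.22    0.3474] Fg [ 0.4207 -0.1425  0.3474] open 1.0018836349119873
yaw needed -0.017632319652606254
tool shift [-0.0022 -0.0038  0.0142]
```

```bash
python3 -m jog '{"translation":[[-0.002,-0.003,0.007],[0,0,0.007],[0,0,0],[0,0,0],[0,0,0]],"yaw":[0,0,0,0,0],"hand":[0,0,0.6,0.8,1]}';python3 -m jog '{"translation":[[0,0,0],[0,0,0],[0,0,0],[0,0,0],[0,0,0]],"yaw":[0,0,0,0,0],"hand":[1,1,1,1,1]}'; python3 where.py '[.437,-.0945,.25]'; python3 -c "
from h import *
s=ctrl.get_state();M=R.from_rotvec(s['eef_rot']).as_matrix();print(M,s['qpos'])"
```

```text
t: 6.12
tool_pos: [0.4394, -0.0946, 0.0882]
eef_rot: [2.432, 1.969, 0.051]
ft_force: [0.2, 0.2, 2.3]
opening: 0.374
t: 6.75
tool_pos: [0.4393, -0.0946, 0.0883]
eef_rot: [2.432, 1.969, 0.051]
ft_force: [-0.9, -0.0, 0.3]
opening: 0.358
t 6.75 tcp [ 0.4393 -0.0946  0.0883] gauge [-0.0192 -0.3138  0.0883] yhead -12.011745642116988 q7 0.21956931231745971 F [-0.8914 -0.0286  0.2992] Fg [-0.8697 -0.1977  0.2992] open 0.357707532615253
yaw needed -0.017658292647645474
tool shift [ 0.0025  0.0026 -0.1617]
[[ 0.20756095  0.97767566  0.03269194]
 [ 0.97805887 -0.20802086  0.01132111]
 [ 0.01786898  0.02962482 -0.99940136]] [-0.28924169  0.34932205  0.48892386  2.21166019 -0.31392593  0.61141246
  0.21956931]
```

```bash
python3 -m jog '{"translation":[[0,0,-0.02],[0,0,-0.03],[0,0,-0.03],[0,0,-0.03],[0,0,-0.01]],"yaw":[0,0,0,0,0],"hand":[1,1,1,1,1]}'; python3 -c "
from where import *
g=np.load('g.npy');print(g2w(g,[-.02,.032,.2]));where(g2w(g,[-.02,.032,.2]))"
```

```text
t: 7.38
tool_pos: [0.4322, -0.0954, 0.2083]
eef_rot: [2.435, 1.973, 0.04]
ft_force: [0.6, 0.4, -5.3]
opening: 0.353
[0.5043 0.2451 0.2   ]
t 7.375 tcp [ 0.4322 -0.0954  0.2083] gauge [-0.0259 -0.3161  0.2083] yhead -11.991989795152382 q7 0.026000231047973252 F [ 0.6238  0.4301 -5.2571] Fg [ 0.5306  0.5409 -5.2571] open 0.3528138855249272
yaw needed -0.017313488071593327
tool shift [ 0.3479 -0.0005  0.0135]
```

```bash
python3 -m jog '{"translation":[[0.03,0,0],[0.045,0,0],[0.045,0,0],[0.045,0,0],[0.03,0,0]],"yaw":[0,0,0,0,0],"hand":[1,1,1,1,1]}'; python3 -m jog '{"translation":[[0.03,0,0],[0.04,0,0],[0.04,0,0],[0.03,0,0],[0,0,0]],"yaw":[0,0,0,0,0],"hand":[1,1,1,1,1]}'; python3 -c "
from where import *
g=np.load('g.npy');where(g2w(g,[-.02,.032,.104]))
s=ctrl.get_state();print(R.from_rotvec(s['eef_rot']).as_matrix()[:,2])"
```

```text
t: 8.0
tool_pos: [0.4713, 0.0985, 0.2071]
eef_rot: [2.442, 1.968, 0.033]
ft_force: [0.4, -0.8, -4.7]
opening: 0.351
t: 8.62
tool_pos: [0.4976, 0.2424, 0.2004]
eef_rot: [2.439, 1.977, 0.016]
ft_force: [-0.3, -0.2, -5.5]
opening: 0.35
t 8.625 tcp [0.4976 0.2424 0.2004] gauge [-0.0261  0.0281  0.2004] yhead -11.955121458718253 q7 -0.6079666445331591 F [-0.2702 -0.1532 -5.5249] Fg [-0.2361 -0.2018 -5.5249] open 0.3498290501532445
yaw needed -0.016670014211084612
tool shift [0.0034 0.0053 0.0964]
[ 0.0088  0.0052 -0.9999]
```

```bash
python3 -m jog '{"translation":[[0.003,0.005,0.02],[0,0,0.025],[0,0,0.025],[0,0,0.01],[0,0,0]],"yaw":[0,0,0,0,0],"hand":[1,1,1,1,1]}'; python3 -c "
from where import *
g=np.load('g.npy');where(g2w(g,[-.02,.032,.101]))
s=ctrl.get_state();print(R.from_rotvec(s['eef_rot']).as_matrix()[:,2])
a=snap('side','pl_s.png',(220,150,330,260),4);b=snap('top')
A=cv2.resize(a[150:270,220:340],(400,400),interpolation=3);B=cv2.resize(b[180:300,165:285],(400,400),interpolation=3)
cv2.imwrite('pics/pl.png',np.hstack([A,B])[:,:,::-1])"
```

```text
t: 9.25
tool_pos: [0.5012, 0.2405, 0.1133]
eef_rot: [2.441, 1.975, 0.002]
ft_force: [0.9, -0.2, -5.2]
opening: 0.352
t 9.25 tcp [0.5012 0.2405 0.1133] gauge [-0.0221  0.0269  0.1133] yhead -12.038865056556306 q7 -0.5539683887977581 F [ 0.8545 -0.1549 -5.2003] Fg [ 0.8684  0.0105 -5.2003] open 0.35211108046991507
yaw needed -0.01813161572082486
tool shift [0.0051 0.002  0.0123]
[ 0.002  -0.0003 -1.    ]
```

View pics/pl.png

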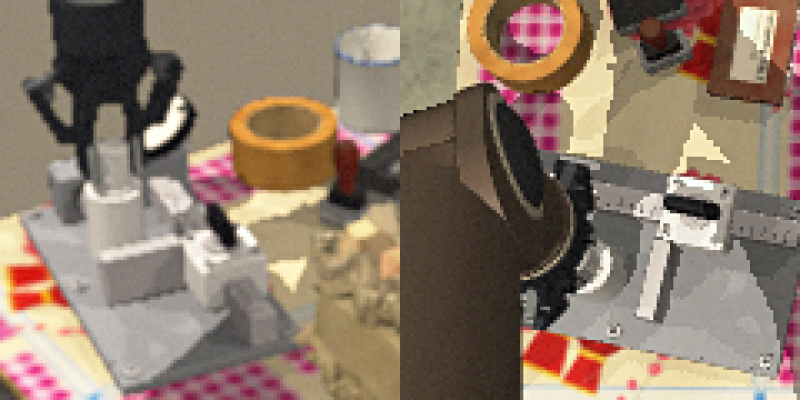

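The roller hangs over the bed between jaw and anvil, at side crop (115,220), clear of the jaw. I lower it gently.

```bash
python3 -m jog '{"translation":[[0.004,0.002,0.005],[0,0,0.003],[0,0,0.001],[0,0,0],[0,0,0]],"yaw":[0,0,0,0,0],"hand":[1,1,1,1,1]}'; python3 where.py;  python3 -m jog '{"translation":[[0,0,0.002],[0,0,0.002],[0,0,0],[0,0,0],[0,0,0]],"yaw":[0,0,0,0,0],"hand":[1,1,1,1,1]}'; python3 where.py
```

```text
t: 9.98
tool_pos: [0.5061, 0.2456, 0.1071]
eef_rot: [2.44, 1.976, 0.012]
ft_force: [0.0, -0.5, -4.2]
opening: 0.353
t 9.975 tcp [0.5061 0.2456 0.1071] gauge [-0.0183  0.0329  0.1071] yhead -12.015181880157243 q7 -0.5513705855580907 F [ 0.0185 -0.5405 -4.2334] Fg [ 0.121  -0.5271 -4.2334] open 0.35300654762019285
yaw needed -0.017718266315330137
t: 10.6
tool_pos: [0.5062, 0.2456, 0.1029]
eef_rot: [2.44, 1.976, 0.012]
ft_force: [0.1, 1.1, -3.8]
opening: 0.353
t 10.6 tcp [0.5062 0.2456 0.1029] gauge [-0.0182  0.0328  0.1029] yhead -12.020348706571012 q7 -0.54885156252416 F [ 0.1481  1.0745 -3.8391] Fg [-0.059   1.083  -3.8391] open 0.352837390224121
yaw needed -0.017808444448129686
```

```bash
python3 -m jog '{"translation":[[0,0,0.001],[0,0,0.001],[0,0,0.001],[0,0,0],[0,0,0]],"yaw":[0,0,0,0,0],"hand":[1,1,1,1,1]}'; python3 where.py
```

```text
t: 11.22
tool_pos: [0.5066, 0.2459, 0.1009]
eef_rot: [2.441, 1.976, 0.014]
ft_force: [0.3, 0.0, -5.1]
opening: 0.359
t 11.225 tcp [0.5066 0.2459 0.1009] gauge [-0.0179  0.0332  0.1009] yhead -12.022453932416724 q7 -0.5470163784451778 F [ 0.3104  0.0451 -5.1121] Fg [ 0.2961  0.1033 -5.1121] open 0.359042159513551
yaw needed -0.017845187570635662
```

```bash
python3 -m jog '{"translation":[[0,0,0.001],[0,0,0.001],[0,0,0],[0,0,0],[0,0,0]],"yaw":[0,0,0,0,0],"hand":[1,1,1,1,1]}'; python3 where.py
```

```text
t: 11.85
tool_pos: [0.5069, 0.2464, 0.1008]
eef_rot: [2.442, 1.976, 0.016]
ft_force: [-2.3, 0.6, 0.8]
opening: 0.357
t 11.85 tcp [0.5069 0.2464 0.1008] gauge [-0.0177  0.0337  0.1008] yhead -12.022123595638742 q7 -0.5458084946831688 F [-2.3236  0.5721  0.8289] Fg [-2.39    0.1195  0.8289] open 0.3573885785116679
yaw needed -0.017839422106219024
```

On the bed, so I release and rise.

```bash
python3 -m jog '{"translation":[[0,0,0],[0,0,0],[0,0,0],[0,0,0],[0,0,0]],"yaw":[0,0,0,0,0],"hand":[0.6,0.5,0.4,0.2,0]}'; python3 -m jog '{"translation":[[0,0,0],[0,0,-0.02],[0,0,-0.03],[0,0,-0.03],[0,0,-0.02]],"yaw":[0,0,0,0,0],"hand":[0,0,0,0,0]}'; python3 -c "
from where import *
g=np.load('g.npy');where(g2w(g,[-.025,-.09,.2]))
a=snap('side');snap('top')
A=cv2.resize(a[150:270,220:340],(400,400),interpolation=3);cv2.imwrite('pics/rel.png',A[:,:,::-1])
print(px('side',g2w(g,[-.02,.033,.116])),px('side',g2w(g,[-.02,.033,.012])))
for d in ctrl.cut_out('side','roller'):
    ys,xs=np.nonzero(d['pixels']);print(d['conf'],d['point'],xs.min(),xs.max(),ys.min(),ys.max())
"
```

```text
t: 12.48
tool_pos: [0.508, 0.2469, 0.1015]
eef_rot: [2.441, 1.976, 0.02]
ft_force: [0.7, 1.2, 0.3]
opening: 0.979
t: 13.1
tool_pos: [0.5059, 0.2455, 0.2024]
eef_rot: [2.442, 1.976, 0.013]
ft_force: [-0.6, -0.7, -0.1]
opening: 0.999
t 13.1 tcp [0.5059 0.2455 0.2024] gauge [-0.0184  0.0327  0.2024] yhead -12.042262229315302 q7 -0.6017736364368621 F [-0.5674 -0.6803 -0.1173] Fg [-0.4276 -0.7759 -0.1173] open 0.9993561508218531
yaw needed -0.01819090757072812
tool shift [-0.1228 -0.0043  0.0017]
[252.5105 195.6964] [255.535  226.6594]
0.95 [252.4, 209.0] 246 263 194 226
0.89 [312.4, 308.5] 296 327 274 338
```

View pics/rel.png

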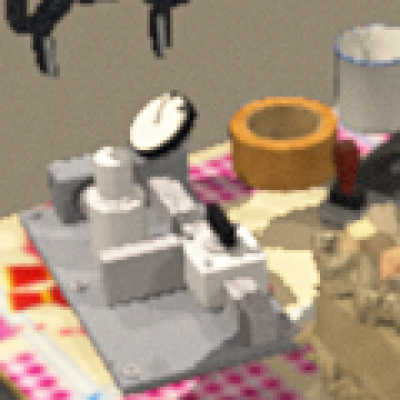

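The roller stands upright on the bed at side crop (115,200), with the jaw in front of it at (140,275). I close the hand and go behind the jaw.

```bash
python3 -m jog '{"translation":[[-0.03,-0.002,0],[-0.04,0,0],[-0.04,0,0],[0,0,0],[0,0,0]],"yaw":[0,0,0,0,0],"hand":[0.5,1,1,1,1]}'; python3 -m jog '{"translation":[[0,0,0.03],[0,0,0.03],[0,0,0.03],[0,0,0.03],[0,0,0]],"yaw":[0,0,0,0,0],"hand":[1,1,1,1,1]}'; python3 -c "
from where import *
g=np.load('g.npy');where(g2w(g,[-.022,-.06,.063]))"
```

```text
t: 13.88
tool_pos: [0.478, 0.136, 0.1956]
eef_rot: [-2.439, -1.979, -0.004]
ft_force: [0.3, 0.5, 0.3]
opening: 0.002
t: 14.5
tool_pos: [0.4786, 0.1424, 0.0702]
eef_rot: [-2.431, -1.988, -0.004]
ft_force: [-0.3, -0.0, 0.7]
opening: -0.003
t 14.5 tcp [0.4786 0.1424 0.0702] gauge [-0.0257 -0.0738  0.0702] yhead -11.460920127214095 q7 -0.344707149123806 F [-0.2946 -0.0367  0.6503] Fg [-0.2822 -0.092   0.6503] open -0.0026823965503537006
yaw needed -0.00804457380859683
tool shift [0.0138 0.0035 0.0072]
```

```bash
python3 -m jog '{"translation":[[0,0.003,0.008],[0.01,0,0],[0.006,0,0],[0.006,0,0],[0,0,0]],"yaw":[0,0,0,0,0],"hand":[1,1,1,1,1]}'; python3 where.py;python3 -m jog '{"translation":[[0.006,0,0],[0.006,0,0],[0.006,0,0],[0.006,0,0],[0.0,0,0]],"yaw":[0,0,0,0,0],"hand":[1,1,1,1,1]}'; python3 where.py
```

```text
t: 15.12
tool_pos: [0.4885, 0.1671, 0.0647]
eef_rot: [-2.43, -1.99, -0.012]
ft_force: [-0.9, -0.0, 0.3]
opening: -0.003
t 15.125 tcp [0.4885 0.1671 0.0647] gauge [-0.0206 -0.0476  0.0647] yhead -11.358826902493151 q7 -0.3737945101321278 F [-0.9079 -0.0348  0.2808] Fg [-0.8847 -0.2069  0.2808] open -0.0030207119648691153
yaw needed -0.006262710893238103
t: 15.75
tool_pos: [0.4913, 0.1818, 0.0649]
eef_rot: [2.435, 1.98, -0.005]
ft_force: [0.3, -0.6, 0.4]
opening: -0.002
t 15.75 tcp [0.4913 0.1818 0.0649] gauge [-0.0207 -0.0326  0.0649] yhead -11.789731535935102 q7 -0.4139505554140236 F [ 0.2935 -0.6371  0.3768] Fg [ 0.4094 -0.5696  0.3768] open -0.0021910938272677793
yaw needed -0.013783415508899234
```

```bash
python3 -m jog '{"translation":[[0.005,0,0],[0.005,0,0],[0.005,0,0],[0.005,0,0],[0.005,0,0]],"yaw":[0,0,0,0,0],"hand":[1,1,1,1,1]}'; python3 -c "
from where import *
where();g=np.load('g.npy')
snap('side');snap('top')
for c in('side','top'):
  for n in('knob_grip','jaw_back'):
    for d in ctrl.boxes_of(c,n)[:2]: print(c,n,d['conf'],np.round(d['point'],1),w2g(g,at(c,d['point'],.08 if n[0]=='k' else .045)))
"
```

```text
t: 16.38
tool_pos: [0.4943, 0.1975, 0.0647]
eef_rot: [2.44, 1.969, -0.024]
ft_force: [-2.7, -9.7, 6.6]
opening: -0.001
t 16.375 tcp [0.4943 0.1975 0.0647] gauge [-0.0207 -0.0167  0.0647] yhead -12.1962111098459 q7 -0.4531652954831152 F [-2.7146 -9.6556  6.6209] Fg [-0.8278 -9.9957  6.6209] open -0.0009584070101670849
yaw needed -0.020877822415746598
side knob_grip 0.59 [280.6 213.4] [ 0.0371 -0.0346  0.08  ]
side jaw_back 0.67 [277.7 217.9] [0.0391 0.0002 0.045 ]
top knob_grip 0.58 [241.9 242.6] [ 0.0353 -0.0222  0.08  ]
top jaw_back 0.71 [242.1 243. ] [ 0.039  -0.0154  0.045 ]
```

```bash
python3 -m jog '{"translation":[[0.005,0,0],[0.005,0,0],[0.005,0,0],[0.005,0,0],[0.005,0,0]],"yaw":[0,0,0,0,0],"hand":[1,1,1,1,1]}'; python3 where.py
```

```text
t: 17.3
tool_pos: [0.4962, 0.2081, 0.0643]
eef_rot: [2.445, 1.953, -0.053]
ft_force: [-2.8, -9.4, 7.6]
opening: 0.006
t 17.3 tcp [0.4962 0.2081 0.0643] gauge [-0.0209 -0.0059  0.0643] yhead -12.781309441907613 q7 -0.4896548825202479 F [-2.8156 -9.4481  7.6017] Fg [-0.9664 -9.8113  7.6017] open 0.005726663213523173
yaw needed -0.031089714758150446
```

```bash
python3 -m jog '{"translation":[[0.004,0,0],[0.004,0,0],[0.004,0,0],[0,0,0],[0,0,0]],"yaw":[0,0,0,0,0],"hand":[1,1,1,1,1]}'; python3 -c "
from where import *
where();g=np.load('g.npy')
a=snap('side');b=snap('top')
A=cv2.resize(a[160:260,220:320],(400,400),interpolation=3);B=cv2.resize(b[200:300,165:265],(400,400),interpolation=3)
cv2.imwrite('pics/push.png',np.hstack([A,B])[:,:,::-1])"
```

```text
t: 17.92
tool_pos: [0.4967, 0.2107, 0.0642]
eef_rot: [2.449, 1.942, -0.073]
ft_force: [-0.3, -1.9, -0.1]
opening: -0.0
t 17.925 tcp [0.4967 0.2107 0.0642] gauge [-0.0209 -0.0032  0.0642] yhead -13.181462891078265 q7 -0.5070225523374456 F [-0.2907 -1.9263 -0.1191] Fg [ 0.0811 -1.9464 -0.1191] open -0.00032485621959322164
yaw needed -0.038073709959390224
```

View pics/push.png

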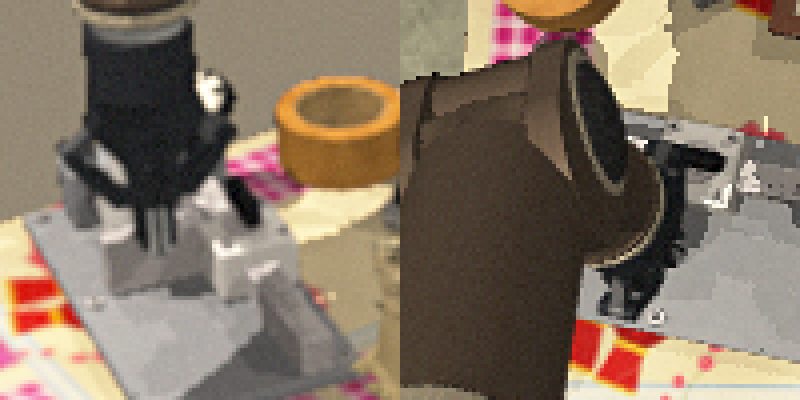

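```bash
cat > jawpos.py <<'E'
from h import *
# carriage shift relative to first pictures by template match (right half of carriage), upsampled
def shift(c,box):
    ref=cv2.imread('pics/%s0.png'%c[0]);cur=ctrl.camera(c)[:,:,::-1]
    x0,y0,x1,y1=box;up=lambda i:cv2.resize(i,None,fx=4,fy=4,interpolation=3)
    t=up(ref[y0:y1,x0:x1]);X0,Y0=max(0,x0-45),y0-30
    r=cv2.matchTemplate(up(np.ascontiguousarray(cur[Y0:y1+15,X0:x1+8])),t,cv2.TM_CCOEFF_NORMED)
    _,v,_,p=cv2.minMaxLoc(r);return v,np.array([X0+p[0]/4-x0,Y0+p[1]/4-y0])
g=np.load('g.npy')
if __name__=='__main__':
    for c,box,z in(('top',(251,232,267,256),.075),('side',(276,210,302,245),.06)):
        v,d=shift(c,box);ctr=np.array([(box[0]+box[2])/2,(box[1]+box[3])/2])
        print(c,round(v,2),d,'moved',(w2g(g,at(c,ctr+d,z))-w2g(g,at(c,ctr,z)))*1000)
E
python3 jawpos.py
python3 -m jog '{"translation":[[0.004,0,0],[0.004,0,0],[0.004,0,0],[0.004,0,0],[0.004,0,0]],"yaw":[0,0,0,0,0],"hand":[1,1,1,1,1]}'; python3 where.py; python3 jawpos.py
```

```text
top 0.69 [-15.  -3.] moved [-0.24877906 44.05058709  0.        ]
side 0.58 [-5. -6.] moved [-1.50573172 34.9513459   0.        ]
t: 18.75
tool_pos: [0.4979, 0.2168, 0.0634]
eef_rot: [2.451, 1.929, -0.103]
ft_force: [-4.1, -9.7, 8.1]
opening: -0.004
t 18.75 tcp [0.4979 0.2168 0.0634] gauge [-0.0209  0.003   0.0634] yhead -13.64451657978925 q7 -0.5331782265158395 F [-4.1282 -9.679   8.0963] Fg [ -2.211  -10.2876   8.0963] open -0.0039922663501898705
yaw needed -0.04615552144090157
top 0.68 [-17.  -3.] moved [-1.41274417 49.65910667  0.        ]
side 0.55 [-6. -8.] moved [-0.31421652 46.06539133  0.        ]
```

```bash
python3 -m jog '{"translation":[[0,0,0],[0,0,0],[0,0,0],[0,0,0],[0.01,0,-0.001]],"yaw":[0,0,0,0,0],"hand":[1,1,1,1,1]}'; python3 where.py; python3 -c "
from h import *
s=ctrl.get_state();print(R.from_rotvec(s['eef_rot']).as_matrix())"; python3 jawpos.py
```

```text
t: 19.48
tool_pos: [0.4991, 0.2236, 0.0634]
eef_rot: [2.452, 1.926, -0.111]
ft_force: [-3.6, -10.7, 3.6]
opening: 0.0
t 19.475 tcp [0.4991 0.2236 0.0634] gauge [-0.021   0.0098  0.0634] yhead -13.762530337462087 q7 -0.5464281399985138 F [ -3.5945 -10.6758   3.6152] Fg [ -1.4974 -11.1648   3.6152] open 9.699286312079331e-05
yaw needed -0.04821525007494362
[[ 0.23551689  0.97094675 -0.04235801]
 [ 0.96936432 -0.23781423 -0.06145906]
 [-0.06974681 -0.0265857  -0.9972104 ]]
top 0.65 [-19.  -4.] moved [ 0.25037983 55.95888426  0.        ]
side 0.49 [-7. -9.] moved [-0.99566659 52.273866    0.        ]
```

```bash
python3 -m jog '{"translation":[[0,0,-0.002],[0,0,0],[0,0,0],[0,0,0],[0.008,0,-0.001]],"yaw":[0,0,0,0,0],"hand":[1,1,1,1,1]}'; python3 where.py; python3 -m jog '{"translation":[[0,0,0],[-0.01,0,0],[-0.02,0,0],[0,0,-0.03],[0,0,-0.04]],"yaw":[0,0,0,0,0],"hand":[1,1,1,1,1]}';python3 -m jog '{"translation":[[0,0,-0.02],[-0.05,0,0],[-0.05,0,0],[-0.05,0,0],[-0.03,0,0]],"yaw":[0,0,0,0,0],"hand":[1,1,1,1,1]}'; python3 where.py; python3 -c "
from where import *
a=snap('side');b=snap('top')
A=cv2.resize(a[170:250,220:300],(400,400),interpolation=3);B=cv2.resize(b[205:285,165:245],(400,400),interpolation=3)
cv2.imwrite('pics/push2.png',np.hstack([A,B])[:,:,::-1])"; python3 jawpos.py
```

```text
t: 20.2
tool_pos: [0.5003, 0.2306, 0.0652]
eef_rot: [2.451, 1.925, -0.117]
ft_force: [-3.0, -12.5, 0.5]
opening: 0.002
t 20.2 tcp [0.5003 0.2306 0.0652] gauge [-0.0212  0.017   0.0652] yhead -13.762851354658162 q7 -0.5582926102142332 F [ -3.0442 -12.5233   0.4622] Fg [ -0.6056 -12.8737   0.4622] open 0.0015580990464567467
yaw needed -0.048220852881970346
t: 20.82
tool_pos: [0.4941, 0.2028, 0.1366]
eef_rot: [2.452, 1.925, -0.122]
ft_force: [1.2, 0.8, 0.5]
opening: -0.001
t: 21.45
tool_pos: [0.452, 0.0232, 0.1738]
eef_rot: [2.452, 1.927, -0.104]
ft_force: [0.0, -0.6, 0.0]
opening: 0.003
t 21.45 tcp [0.452  0.0232 0.1738] gauge [-0.0291 -0.1958  0.1738] yhead -13.716296796269832 q7 -0.31129539602193207 F [ 0.0121 -0.6058  0.0012] Fg [ 0.1271 -0.5924  0.0012] open 0.0030648158462846407
yaw needed -0.04740832255628217
top 0.79 [-22.  -4.] moved [-1.49645237 64.37664021  0.        ]
side 0.64 [ 8. 10.] moved [  1.58970004 -55.33849946   0.        ]
```

View pics/push2.png

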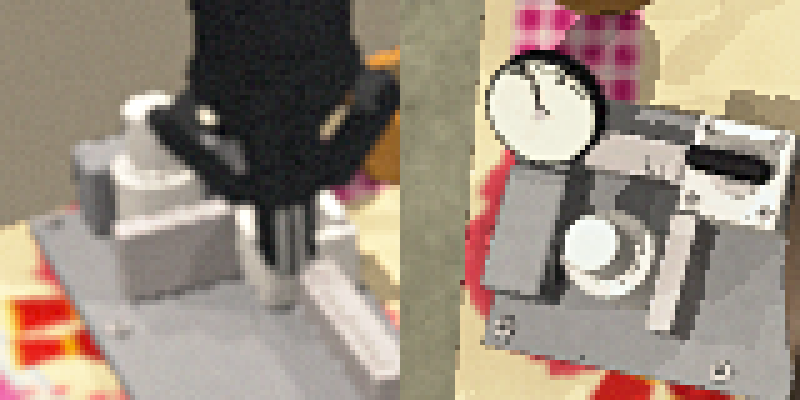

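The pointer has moved about 20° from its start, judging by the dial at top crop (540,110), and stands just past the first mark. I measure it numerically.

```bash
cat > dial.py <<'E'
from h import *
def dial(im,save=None):
    # im BGR; white face -> circle, then dark radial profile
    x0,y0=178,208;c=cv2.resize(im[y0:y0+40,x0-5:x0+35],None,fx=8,fy=8,interpolation=cv2.INTER_CUBIC)
    if save: cv2.imwrite('pics/'+save,c)
    gr=cv2.cvtColor(c,cv2.COLOR_BGR2GRAY).astype(float);hsv=cv2.cvtColor(c,cv2.COLOR_BGR2HSV)
    w=((gr>185)&(hsv[:,:,1]<55)).astype(np.uint8);n,l,st,ce=cv2.connectedComponentsWithStats(w)
    k=1+np.argmax(st[1:,4]);cn=max(cv2.findContours((l==k).astype(np.uint8),0,1)[0],key=len);(cx,cy),(a,b),th=cv2.fitEllipse(cv2.convexHull(cn))
    r=(a+b)/4;A=np.radians(np.arange(-180,180,2));prof=[]
    for t in A:
        rr=np.linspace(.2,.6,15)*r;prof.append(np.mean([gr[int(cy-q*np.cos(t)),int(cx+q*np.sin(t))] for q in rr]))
    p=np.array(prof);k=p.argmin();i=(np.arange(k-6,k+7))%180;wt=np.clip(np.median(p)-20-p[i],0,None)
    return (cx,cy,a,b,th),np.degrees(A[k])+2*np.sum(wt*np.arange(-6,7))/wt.sum(),p.min(),np.median(p)
if __name__=='__main__':
    a=dial(cv2.imread('pics/t0.png'),'d0.png');b=dial(np.ascontiguousarray(ctrl.camera('top')[:,:,::-1]),'d1.png')
    print(a);print(b);d=b[1]-a[1];print('turn deg',d,'mm',np.radians(d)/.15)
E
python3 dial.py; python3 -c "
import cv2,numpy as np
cv2.imwrite('pics/dd.png',np.hstack([cv2.imread('pics/d%d.png'%i) for i in(0,1)]))"
```

```text
((162.26609802246094, 155.2227325439453, 147.11178588867188, 174.30616760253906, 127.5667495727539), np.float64(-42.81781251606932), np.float64(50.666666666666664), np.float64(231.26666666666668))
((162.20501708984375, 155.21533203125, 148.01405334472656, 174.63253784179688, 127.04293060302734), np.float64(-14.265728254445817), np.float64(77.93333333333334), np.float64(237.86666666666667))
turn deg 28.5520842616235 mm 3.322185857814561
```

View pics/dd.png

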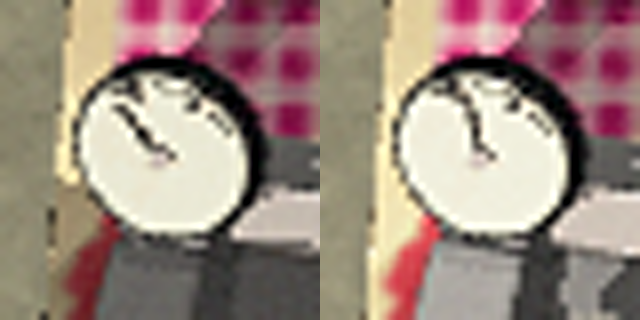

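The second picture shows the pointer at (462,95) between the marks at (452,92) and (512,103), which is about 3 mm. I push about 1.5–2 mm more for margin.

```bash
python3 -c "
from where import *
g=np.load('g.npy');where(g2w(g,[-.021,-.008,.15]))"
```

```text
t 21.7 tcp [0.4534 0.0266 0.1736] gauge [-0.0284 -0.1922  0.1736] yhead -13.568510099827588 q7 -0.3144505280291924 F [-0.0234  0.1768  0.2225] Fg [-0.0566  0.1691  0.2225] open 0.0015044311122507025
yaw needed -0.04482895811271971
tool shift [ 0.1855 -0.0004  0.0115]
```

```bash
python3 -m jog '{"translation":[[0.045,0,0],[0.05,0,0],[0.05,0,0.005],[0.035,0,0.005],[0,0,0]],"yaw":[0,0,0,0,0],"hand":[1,1,1,1,1]}'; python3 -c "
from where import *
g=np.load('g.npy');where(g2w(g,[-.021,-.0,.066]))"
```

```text
t: 22.32
tool_pos: [0.4954, 0.212, 0.1503]
eef_rot: [2.444, 1.94, -0.1]
ft_force: [-0.7, -0.8, -0.1]
opening: -0.004
t 22.325 tcp [0.4954 0.212  0.1503] gauge [-0.0224 -0.0022  0.1503] yhead -13.139742632601356 q7 -0.5677562989126351 F [-0.6959 -0.7949 -0.0781] Fg [-0.5319 -0.9128 -0.0781] open -0.003522151746451181
yaw needed -0.037345554084184995
tool shift [0.0075 0.0034 0.084 ]
```

```bash
python3 -m jog '{"translation":[[-0.004,0.002,0.02],[0,0,0.03],[0,0,0.025],[0,0,0.008],[0,0,0]],"yaw":[0,0,0,0,0],"hand":[1,1,1,1,1]}'; python3 -c "
from where import *
g=np.load('g.npy');where(g2w(g,[-.021,.016,.066]))"
```

```text
t: 22.95
tool_pos: [0.4925, 0.2033, 0.0657]
eef_rot: [2.439, 1.945, -0.1]
ft_force: [-0.5, -0.0, 0.1]
opening: 0.001
t 22.95 tcp [0.4925 0.2033 0.0657] gauge [-0.0236 -0.0113  0.0657] yhead -12.905828497930088 q7 -0.5062257446433251 F [-0.4562 -0.0101  0.1111] Fg [-0.446  -0.0967  0.1111] open 0.00141657684057945
yaw needed -0.033262982267217966
tool shift [ 0.0273  0.0016 -0.002 ]
```

```bash
python3 -m jog '{"translation":[[0.01,0,-0.0005],[0.01,0,-0.0005],[0.006,0,-0.0005],[0,0,0],[0,0,0]],"yaw":[0,0,0,0,0],"hand":[1,1,1,1,1]}'; python3 where.py
```

```text
t: 23.58
tool_pos: [0.5001, 0.2314, 0.0681]
eef_rot: [2.438, 1.946, -0.095]
ft_force: [-0.3, -1.5, -0.5]
opening: -0.004
t 23.575 tcp [0.5001 0.2314 0.0681] gauge [-0.0215  0.0177  0.0681] yhead -12.866956995531043 q7 -0.5423467833264055 F [-0.2892 -1.5394 -0.4838] Fg [ 0.009  -1.5663 -0.4838] open -0.004259538968222588
yaw needed -0.032584546565157725
```

```bash
python3 -m jog '{"translation":[[0,0,0],[0,0,0],[0,0,0],[0.004,0,0],[0,0,0]],"yaw":[0,0,0,0,0],"hand":[1,1,1,1,1]}'; python3 where.py;python3 -m jog '{"translation":[[-0.01,0,0],[-0.02,0,0],[0,0,-0.03],[0,0,-0.05],[0,0,-0.04]],"yaw":[0,0,0,0,0],"hand":[1,1,1,1,1]}';python3 -m jog '{"translation":[[-0.05,0,0],[-0.05,0,0],[-0.05,0,0],[0,0,0],[0,0,0]],"yaw":[0,0,0,0,0],"hand":[1,1,1,1,1]}'; python3 where.py; python3 dial.py; python3 jawpos.py
```

```text
t: 24.2
tool_pos: [0.5002, 0.2313, 0.0679]
eef_rot: [2.44, 1.941, -0.102]
ft_force: [0.2, -0.9, 0.8]
opening: 0.002
t 24.2 tcp [0.5002 0.2313 0.0679] gauge [-0.0213  0.0176  0.0679] yhead -13.042071119017773 q7 -0.5473438506713569 F [ 0.1518 -0.8892  0.7867] Fg [ 0.3183 -0.8441  0.7867] open 0.0019616652739156246
yaw needed -0.0356408645867452
t: 24.82
tool_pos: [0.4952, 0.2029, 0.1899]
eef_rot: [2.443, 1.938, -0.112]
ft_force: [0.4, 0.9, 0.3]
opening: -0.001
t: 25.45
tool_pos: [0.4604, 0.0498, 0.2039]
eef_rot: [2.446, 1.936, -0.096]
ft_force: [-0.1, 0.1, -1.1]
opening: 0.0
t 25.45 tcp [0.4604 0.0498 0.2039] gauge [-0.0259 -0.1681  0.2039] yhead -13.32196584480871 q7 -0.3687515331310908 F [-0.0963  0.0905 -1.0718] Fg [-0.1118  0.0705 -1.0718] open 0.00020691228961720648
yaw needed -0.04052594911076378
((162.26609802246094, 155.2227325439453, 147.11178588867188, 174.30616760253906, 127.5667495727539), np.float64(-42.81781251606932), np.float64(50.666666666666664), np.float64(231.26666666666668))
((162.15896606445312, 155.27035522460938, 148.08543395996094, 174.6880340576172, 126.84334564208984), np.float64(-11.623423214905682), np.float64(72.46666666666667), np.float64(238.5))
turn deg 31.194389301163636 mm 3.6296320096946566
top 0.47 [-40. -13.] moved [ 13.53577522 121.38148896   0.        ]
side 0.64 [ 8. 10.] moved [  1.58970004 -55.33849946   0.        ]
```

Pointer at about 3.5 mm, between the marks. Next is the knob, so I locate its bar now.

```bash
python3 - <<'E'
from where import *
g=np.load('g.npy')
im=snap('top')
c0=px('top',g2w(g,[.045,.010,.08]));x,y=c0.astype(int);print(c0)
w=im[y-12:y+13,x-16:x+17].max(2);m=(w<60).astype(np.uint8)
n,l,st,ce=cv2.connectedComponentsWithStats(m);k=1+np.argmax(st[1:,4]);print(st[k],ce[k]+[x-16,y-12])
ys,xs=np.nonzero(l==k);p=np.c_[xs+x-16,ys+y-12].astype(np.float32);print(cv2.minAreaRect(p))
P=at('top',ce[k]+[x-16,y-12],.08);print(P,w2g(g,P))
P[2]=.16;where(P)
B=cv2.resize(im[y-30:y+30,x-40:x+40],(800,600),interpolation=3);cv2.imwrite('pics/kn.png',B[:,:,::-1])
E
```

```text
[231.7647 237.053 ]
[18  0  7 17 42] [234.5   233.619]
((236.0, 233.0), (6.0, 16.0), 0.0)
[0.574  0.2039 0.08  ] [0.0563 0.0047 0.08  ]
t 25.65 tcp [0.4608 0.0508 0.2036] gauge [-0.0257 -0.1671  0.2036] yhead -13.203443550367062 q7 -0.36898767119491277 F [ 0.7981 -0.1791 -0.0459] Fg [ 0.8176 -0.0239 -0.0459] open 0.004280319154779915
yaw needed -0.03845734483573887
tool shift [0.1772 0.0762 0.031 ]
```

View pics/kn.png

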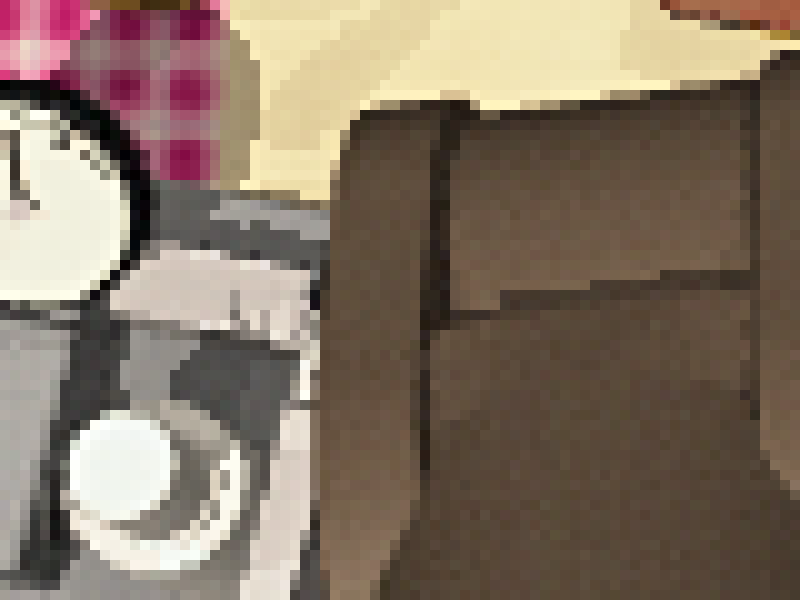

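The arm hides the knob now. It was fully visible in push2.png (bar ends at crop (688,158) and (770,168)), so I use that.

```bash
python3 - <<'E'
from where import *
g=np.load('g.npy')
im=cv2.imread('pics/push2.png')[:,400:]
m=(im.max(2)<75).astype(np.uint8);m[:130]=0;m[200:]=0;m[:,:270]=0
n,l,st,ce=cv2.connectedComponentsWithStats(m);k=1+np.argmax(st[1:,4]);print(st[k],ce[k])
for q,z in((ce[k],.080),(ce[k],.087)):
  P=at('top',[165+q[0]/5-.4,205+q[1]/5-.4],z);print(z,P,w2g(g,P))
# same measure at start for bias
t=cv2.resize(cv2.imread('pics/t0.png')[205:285,165:265],None,fx=5,fy=5,interpolation=3)
m=(t.max(2)<75).astype(np.uint8);m[:150]=0;m[230:]=0;m[:,:370]=0
n,l,st,ce=cv2.connectedComponentsWithStats(m);k=1+np.argmax(st[1:,4]);print(st[k],ce[k],w2g(g,at('top',[165+ce[k][0]/5-.4,205+ce[k][1]/5-.4],.08)))
where(g2w(g,[.0445,.0095,.16]))
E
```

```text
[ 285  145   85   40 2100] [327.119  163.9048]
0.08 [0.5629 0.2161 0.08  ] [0.0431 0.0146 0.08  ]
0.087 [0.5616 0.2146 0.087 ] [0.0421 0.0129 0.087 ]
[ 395  165   85   40 2100] [437.6548 185.8095] [ 0.0435 -0.0502  0.08  ]
t 25.65 tcp [0.4608 0.0508 0.2036] gauge [-0.0257 -0.1671  0.2036] yhead -13.203443550367062 q7 -0.36898767119491277 F [ 0.7981 -0.1791 -0.0459] Fg [ 0.8176 -0.0239 -0.0459] open 0.004280319154779915
yaw needed -0.03845734483573887
tool shift [0.1815 0.0642 0.0309]
```

```bash
python3 -m jog '{"translation":[[0.04,0.02,0],[0.05,0.02,0],[0.05,0.015,0],[0.035,0.009,0],[0,0,0]],"yaw":[0,0,-0.04,0,0],"hand":[0.45,0.45,0.45,0.45,0.45]}'; python3 -c "
from where import *
g=np.load('g.npy');where(g2w(g,[.044,.014,.12]))"
```

```text
t: 26.28
tool_pos: [0.5635, 0.2169, 0.1884]
eef_rot: [2.398, 1.998, -0.1]
ft_force: [-0.4, -1.0, 0.1]
opening: 0.553
t 26.275 tcp [0.5635 0.2169 0.1884] gauge [0.0436 0.0156 0.1884] yhead -10.441856105788021 q7 -0.4687865581051111 F [-0.3815 -1.0168  0.1333] Fg [-0.1811 -1.0708  0.1333] open 0.5530499652214579
yaw needed 0.009741448653901977
tool shift [0.0026 0.0022 0.0684]
```

```bash
python3 -m jog '{"translation":[[0.003,0.002,0.02],[0,0,0.025],[0,0,0.025],[0,0,0],[0,0,0]],"yaw":[0.01,0,0,0,0],"hand":[0.45,0.45,0.45,0.45,0.45]}'; python3 -c "
from where import *
g=np.load('g.npy');where(g2w(g,[.044,.014,.079]))
a=snap('side');A=cv2.resize(a[165:245,230:310],(560,560),interpolation=3);cv2.imwrite('pics/kn2.png',A[:,:,::-1])"
```

```text
t: 26.9
tool_pos: [0.5612, 0.2124, 0.1128]
eef_rot: [2.41, 1.981, -0.107]
ft_force: [-0.1, -0.5, 0.2]
opening: 0.552
t 26.9 tcp [0.5612 0.2124 0.1128] gauge [0.0422 0.0107 0.1128] yhead -11.216795138218432 q7 -0.4487102062073503 F [-0.139  -0.4856  0.16  ] Fg [-0.044  -0.5032  0.16  ] open 0.5516421560604987
yaw needed -0.003783788964227795
tool shift [0.0055 0.0028 0.0335]
```

View pics/kn2.png

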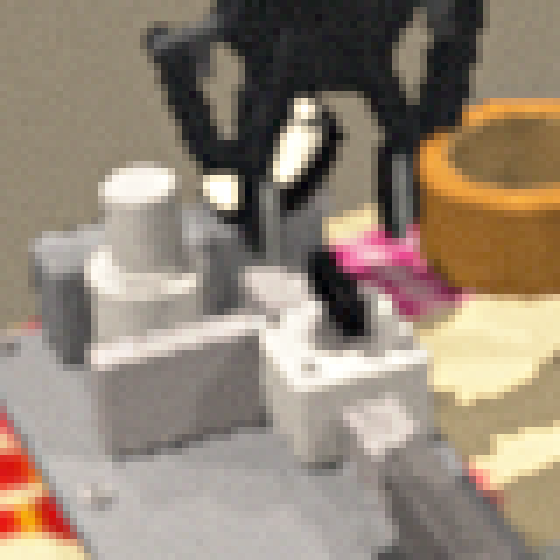

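The fingers straddle the bar: tips at (268,250) and (398,230), bar at (338,290). I descend and grip.

```bash
python3 -m jog '{"translation":[[0.005,0.002,0.01],[0,0,0.012],[0,0,0.008],[0,0,0],[0,0,0]],"yaw":[0,0,0,0,0],"hand":[0.45,0.45,0.45,0.45,0.45]}'; python3 -c "
from where import *
g=np.load('g.npy');where(g2w(g,[.044,.014,.079]))"
```

```text
t: 27.58
tool_pos: [0.5637, 0.2158, 0.0817]
eef_rot: [2.41, 1.981, -0.104]
ft_force: [-0.5, 0.2, 0.2]
opening: 0.547
t 27.575 tcp [0.5637 0.2158 0.0817] gauge [0.0439 0.0145 0.0817] yhead -11.201986667988303 q7 -0.43856904870746555 F [-0.4837  0.164   0.1924] Fg [-0.506   0.0689  0.1924] open 0.5465563990538688
yaw needed -0.003525332401528606
tool shift [-0.0003  0.0002  0.0028]
```

```bash
python3 -m jog '{"translation":[[0,0,0.002],[0,0,0],[0,0,0],[0,0,0],[0,0,0]],"yaw":[0,0,0,0,0],"hand":[0.6,0.7,0.8,0.8,0.8]}'; python3 where.py; python3 -m jog '{"translation":[[0,0,0],[0,0,0],[0,0,0],[0,0,0],[0,0,0]],"yaw":[0.08,0.08,0.08,0.08,0.08],"hand":[0.8,0.8,0.8,0.8,0.8]}'; python3 where.py
```

```text
t: 28.2
tool_pos: [0.5642, 0.2159, 0.0807]
eef_rot: [2.41, 1.981, -0.101]
ft_force: [-0.6, -1.2, 1.2]
opening: 0.2
t 28.2 tcp [0.5642 0.2159 0.0807] gauge [0.0444 0.0147 0.0807] yhead -11.207724341157226 q7 -0.43769090963848883 F [-0.5644 -1.1799  1.1865] Fg [-0.3296 -1.2657  1.1865] open 0.20015248301307645
yaw needed -0.0036254736897294035
t: 28.82
tool_pos: [0.5643, 0.216, 0.0807]
eef_rot: [2.753, 1.441, -0.091]
ft_force: [-1.3, -1.0, 0.1]
opening: 0.202
t 28.825 tcp [0.5643 0.216  0.0807] gauge [0.0445 0.0148 0.0807] yhead -34.753180646780535 q7 -0.7754874110197949 F [-1.2704 -0.9818  0.0998] Fg [-1.0604 -1.2056  0.0998] open 0.20212879169047637
yaw needed -0.4145712101073168
```

```bash
python3 -m jog '{"translation":[[0,0,0],[0,0,0],[0,0,0],[0,0,0],[0,0,0]],"yaw":[0.12,0.12,0.12,0.12,0.12],"hand":[0.8,0.8,0.8,0.8,0.8]}'; python3 where.py; python3 -m jog '{"translation":[[0,0,0],[0,0,0],[0,0,0],[0,0,0],[0,0,0]],"yaw":[0.1,0.1,0.1,0.06,0.0],"hand":[0.8,0.8,0.8,0.8,0.8]}'; python3 where.py; python3 -c "print(__import__('rig').ctrl.get_state()['moment'])"
```

```text
t: 29.45
tool_pos: [0.5641, 0.2162, 0.0806]
eef_rot: [3.046, 0.531, -0.071]
ft_force: [-0.5, 0.6, 0.6]
opening: 0.202
t 29.45 tcp [0.5641 0.2162 0.0806] gauge [0.0442 0.015  0.0806] yhead -70.14563348103198 q7 -1.2794155063232835 F [-0.5167  0.5971  0.5709] Fg [-0.6209  0.4879  0.5709] open 0.20165935812082927
yaw needed -1.0322860424218032
t: 30.08
tool_pos: [0.564, 0.2164, 0.0806]
eef_rot: [3.084, -0.04, -0.056]
ft_force: [-0.0, -0.3, 0.6]
opening: 0.203
t 30.075 tcp [0.564  0.2164 0.0806] gauge [0.0441 0.0152 0.0806] yhead -91.43987757425829 q7 -1.5812598416301304 F [-0.0032 -0.3032  0.5648] Fg [ 0.0546 -0.2983  0.5648] open 0.20306850119053985
yaw needed -1.4039407135719566
[-0.04837159 -0.0329228   0.04465117]
```

```bash
python3 -m jog '{"translation":[[0,0,0],[0,0,0],[0,0,0],[0,0,0],[0,0,0]],"yaw":[0.06,0.05,0,0,0.0],"hand":[0.8,0.8,0.8,0.8,0.8]}'; python3 where.py; python3 -m jog '{"translation":[[0,0,0],[0,0,0],[0,0,-0.02],[0,0,-0.04],[0,0,-0.05]],"yaw":[0,0,0,0,0.0],"hand":[0.6,0.45,0.45,0.45,0.45]}'; python3 where.py;python3 -c "
from where import *
where([.42,.0,.2])"
```

```text
t: 30.7
tool_pos: [0.564, 0.2165, 0.0807]
eef_rot: [3.076, -0.202, -0.051]
ft_force: [-0.6, 0.1, 1.6]
opening: 0.2
t 30.7 tcp [0.564  0.2165 0.0807] gauge [0.0441 0.0153 0.0807] yhead -97.46425708870112 q7 -1.6664733021612548 F [-0.6337  0.1433  1.5863] Fg [-0.6494  0.0201  1.5863] open 0.19955146103380356
yaw needed -1.5090859714886813
t: 31.32
tool_pos: [0.5664, 0.2221, 0.1924]
eef_rot: [3.072, -0.202, -0.059]
ft_force: [1.0, 0.7, -0.2]
opening: 0.552
t 31.325 tcp [0.5664 0.2221 0.1924] gauge [0.0454 0.0212 0.1924] yhead -97.45036517940422 q7 -1.7492264538161513 F [ 1.0272  0.6911 -0.1955] Fg [ 0.8769  0.8739 -0.1955] open 0.5517982609213496
yaw needed -1.508843511932062
t 31.325 tcp [0.5664 0.2221 0.1924] gauge [0.0454 0.0212 0.1924] yhead -97.45036517940422 q7 -1.7492264538161513 F [ 1.0272  0.6911 -0.1955] Fg [ 0.8769  0.8739 -0.1955] open 0.5517982609213496
yaw needed -1.508843511932062
tool shift [-0.1161  0.2392  0.0117]
```

```bash
python3 -m jog '{"translation":[[-0.02,0.04,-0.005],[-0.025,0.05,0],[-0.025,0.05,0],[-0.025,0.05,0],[-0.02,0.05,0]],"yaw":[0,0,0,0,0.0],"hand":[0.45,0.45,0.45,0.45,0.45]}'; python3 -m jog '{"translation":[[0,0.05,0],[0,0.03,0],[0,0,0],[0,0,0],[0,0,0]],"yaw":[0,0,0,0,0.0],"hand":[0.45,0.45,0.45,0.45,0.45]}'; python3 where.py; python3 dial.py;python3 -c "
from where import *
a=snap('side');b=snap('top')
A=cv2.resize(a[165:245,230:310],(400,400),interpolation=3);B=cv2.resize(b[205:285,165:245],(400,400),interpolation=3)
cv2.imwrite('pics/fin.png',np.hstack([A,B])[:,:,::-1])"
```

```text
t: 31.95
tool_pos: [0.4239, -0.0036, 0.2241]
eef_rot: [3.081, -0.195, -0.04]
ft_force: [0.2, -0.3, 1.4]
opening: 0.554
t: 32.58
tool_pos: [0.4121, -0.0876, 0.2318]
eef_rot: [3.09, -0.205, -0.035]
ft_force: [0.6, -0.0, -0.1]
opening: 0.551
t 32.575 tcp [ 0.4121 -0.0876  0.2318] gauge [-0.0472 -0.3122  0.2318] yhead -97.58010842986634 q7 -1.4882658503753081 F [ 0.556  -0.0352 -0.1248] Fg [ 0.5525  0.0712 -0.1248] open 0.5505290773625271
yaw needed -1.5111079588348657
((162.26609802246094, 155.2227325439453, 147.11178588867188, 174.30616760253906, 127.5667495727539), np.float64(-42.81781251606932), np.float64(50.666666666666664), np.float64(231.26666666666668))
((162.36309814453125, 155.02410888671875, 147.3363800048828, 174.5317840576172, 127.66503143310547), np.float64(-11.931988472622479), np.float64(69.06666666666666), np.float64(233.06666666666666))
turn deg 30.88582404344684 mm 3.5937288116651698
```

No more pictures can be viewed, so I check the bar's direction and the roller by numbers.

```bash
python3 - <<'E'
from where import *
g=np.load('g.npy')
im=cv2.imread('pics/fin.png')[:,400:]
m=(im.max(2)<75).astype(np.uint8);m[:115]=0;m[215:]=0;m[:,:270]=0;m[:,395:]=0
n,l,st,ce=cv2.connectedComponentsWithStats(m)
for k in range(1,n):
  if st[k,4]>300:
    ys,xs=np.nonzero(l==k);p=np.c_[xs,ys].astype(float);_,_,v=np.linalg.svd(p-p.mean(0),full_matrices=False);print(st[k],ce[k])
    W=[w2g(g,at('top',[165+q[0]/5-.4,205+q[1]/5-.4],.085))[:2] for q in(ce[k]-v[0]*40,ce[k]+v[0]*40)];d=W[1]-W[0];print('bar angle from gauge y deg',np.degrees(np.arctan2(d[0],d[1])),'mid',np.mean(W,0))
snap('side');snap('top')
print(px('side',g2w(g,[-.02,.065,.116])),px('side',g2w(g,[-.02,.065,.012])))
for d in ctrl.cut_out('side','roller')[:2]:
    ys,xs=np.nonzero(d['pixels']);print('roller',d['conf'],d['point'],xs.min(),xs.max(),ys.min(),ys.max())
for c in('side','top'):
  for n in('grease_tin','bottle','torch','tape_roll'): print(c,n,[np.round(d['point'],0).tolist() for d in ctrl.boxes_of(c,n)[:1]])
# roller axis: journal-top and foot-top centres from the top view (white blob)
w=((im.min(2)>215)).astype(np.uint8);n,l,st,ce=cv2.connectedComponentsWithStats(w)
for k in range(1,n):
  if st[k,4]>500: print('white',st[k],w2g(g,at('top',[165+ce[k][0]/5-.4,205+ce[k][1]/5-.4],.116)))
E
```

```text
[ 315  120   30   85 2225] [328.5169 163.1236]
bar angle from gauge y deg -104.46063358053627 mid [0.043  0.0127]
[249.0373 190.6949] [252.1419 221.3803]
roller 0.89 [250.3, 199.7] 241 259 188 214
roller 0.68 [310.0, 310.5] 295 327 274 339
side grease_tin [[349.0, 374.0]]
side bottle [[402.0, 333.0]]
side torch [[271.0, 304.0]]
side tape_roll [[310.0, 192.0]]
top grease_tin [[429.0, 303.0]]
top bottle [[201.0, 182.0]]
top torch []
top tape_roll [[206.0, 196.0]]
white [  90   75  100   85 4300] [0.0411 0.1114 0.116 ]
white [ 280  125  115  105 4125] [ 0.0313 -0.002   0.116 ]
white [ 165  220   85   75 3175] [-0.026   0.0629  0.116 ]
```

```bash
python3 -c "
from h import *
print(ctrl.get_state()['t'],ctrl.hand_in())"
```

```text
the job is handed in; nothing more can be done
33.275 None
```

I stood the small roller on the gauge bed and slid the jaw up until it bore on the anvil. I then turned the knob clockwise to locked, withdrew the arm and handed the job in at t = 33.3 s, under the 64 s limit. No verdict was reported.

**Last checks:**
- **Pointer:** the dial reads about 3.6 mm (3.0–3.6 allowing for foreshortening), against marks at 2 and 8 mm. It did not move during the locking.
- **Knob:** the bar stands about 76° (1.3 rad) clockwise from its start, past the 1.0 rad lock point.
- **Roller:** it is still where it should be between jaw and anvil. The top view puts it about 6 mm off the measuring line, but that figure is biased by the lighting.
- **Robot:** it is clear of everything.

**Doubtful or failed checks:**
- **Final picture:** the 12-picture limit was reached, so I checked the end state by numbers only.
- **Gauge position:** my fitted gauge frame seems 2–3 mm off along the rail, so I trusted the dial over it.
- **Roller upright:** I did not measure its tilt. The final side-view outline was cut short at the foot, probably because the jaw hides it.
- **Tool tilt:** the tool leaned up to about 0.07 rad while pushing the jaw. I saw no effect on the roller.
- **Bystanders:** the networks' final tape roll position is a few pixels off the first one, though the arm never went near it. In the top view they missed the torch and misplaced the bottle. In the side view the torch, bottle and tin stayed within about 3 pixels.

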